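# Hang the tote in the side-opening hooks

## Robot

A 6-joint arm with a two-finger parallel gripper is mounted at the origin on a cart in front of the work surface, level with it; the furniture and walls round the work are solid. World frame = base frame: x ahead of the robot, y to its left, z up, the work surface at z = 0. Lengths are in m, angles in rad, forces in N, time in s.
With the tool pointing down it reaches from about 0.325 to 0.75 m from the base axis. Payload 7.6 kg.
Tool frame: the origin (TCP) lies midway between the tips of the shut fingers; the grasp point (between the pads) lies env.hold_point_z behind it (env.hold_point_z is the distance from the TCP to the grasp point, in m); z points along the fingers, y is the line along which they close (so a half turn about z gives the same grasp; the last joint's range is limited). The gripper opens to 85 mm and grips with 20 to 120 N. Pads are 22 mm wide; open, the fingers measure 114 mm over their backs; the gripper's body (76 mm by 85 mm) begins 54 mm behind the grasp point. The pads swing forward as they close: fully open they stand 13 mm farther back than shut.
Start: joints at [-1.262, 0.052, 1.401, -0, 1.689, -0.07], TCP at [0.194, -0.488, 0.231] pointing down, gripper open.
Joint ranges: [-2.9, 2.9], [-0.91, 2.17], [0.12, 2.37], [-1.06, 4.2], [0.26, 2.73], [-2.93, 2.93]. Speed limits (rad/s): [2.57, 2.57, 3.01, 3.14, 3.14, 3.14].

## Interface

Orientations are given as a rotation vector (axis times angle).
In Python, from bench import env, grab_frame, camera_info gives the robot as it stands. The module is installed in compiled form; this text tells all that it offers.
- The arm moves only by the tool arm_command, never from a script. Its argument "targets" is a list of rows, each an object of numbers: "tx", "ty", "tz": the shift along the tool's x, y, z in mm; "rx", "ry", "rz": the turn, a rotation vector about the tool's x, y, z in rad; "fingers": the opening, from 0 (shut) to 1 (fully open). In form: [{"tx": .., "ty": .., "tz": .., "rx": .., "ry": .., "rz": .., "fingers": ..}, ...]. A call has 1 to 5 rows; each row shifts and turns the commanded pose from where the row before left it, along the tool's axes as they then stand; what a row does not reach is not made up. A row lasts 1/12 s, in which the tool goes at most 41.7 mm and 7.16 degrees, less where a joint would pass 70% of its speed; a pose out of reach is approached as far as the arm can. A call is refused whole if a number of a shift passes 41.7 or a number of a turn 0.125, either way. A call with a gripper value outside its range is refused whole. The fingers move at their own pace and stop on an object; "newtons" is the grip in N (left out, the last holds). Time passes only in rows, so rows that do not move let the fingers close. It gives the time, the measured TCP pose, the force, the opening and the grip force at its end, in the units of the state.
- env.get_obs(): the state, without advancing time (a new reading comes with each control period).
- grab_frame(name): name is "scene" or "top" or "wrist"; returns (picture, depth): 480x640x3 uint8, red, green, blue; 480x640 float32, m along the optical axis (not along the pixel's ray), 0 where there is no reading.
- camera_info(name): a dict with "mtx" (3x3 intrinsics, pixels), "dist_coeffs" ([k1, k2, p1, p2, k3] as OpenCV has them; the pictures are not rectified), "R" (3x3) and "t" (3): a world point X has camera coordinates R X + t. Camera axes: x right, y down, z forward; pixel columns grow to the right and rows downward; lengths in m; the calibration is good to about 2 mm. A picture is of the moment at which its call begins: read the wrist's pose just before it. camera_info takes no time and is no camera call; for the wrist camera it gives the pose at the moment of the call.
- env.sign_off(): hands the job in; it is judged then, once.
The state is a dict: "t": time; "qpos": joint angles; "joint_velocities": joint speeds; "joint_efforts": joint torques, N m; "ee_pos": TCP position; "eef_rot": TCP orientation; "wrist_force": force on the tool from outside, world axes, zero at the start; "wrist_torque": the same for the moment, N m; "gripper_width": finger opening in m; "grip_force": force on a finger pad.
Only numpy, scipy, OpenCV 4.12 (cv2) and the standard library are available. Lean on these libraries where they do the work, as an engineer would, in place of code of your own. Each camera call takes 0.05 s, during which the arm holds its last target. There are 200 camera calls.

## Task

Clear the small wooden tote off the bench: pick it up by its dowel handle and hang it on the rack with the two blue hooks, bringing the handle in sideways through the open side of both hooks and letting it down into their throats, so that it hangs level, still and free. The hooks are clamped at a height that nobody measured, so feel for their ledges and never press the tote on them with more than about 15 N or let it fall into them, do not bump the rack, and leave the glue bottle, the white tub and the paint tin where they are.

Things in the scene. Friction and masses are not known exactly. Their poses are not given: they have to be found in the camera images.
- tote: Loose open wooden tote, 0.24 to 0.48 kg, standing on the bench. Floor 80 (x) by 108 mm (y), sides 46 mm high. Its end walls, at y = 46 to 54 mm either side, rise (36 mm wide along x) to 136 mm and carry a dowel handle along y. It can swing about the handle when lifted by it. Origin: centre of the underside, z up.
- handle (a point): Middle of the tote's dark round dowel handle, on its centre line, 120 mm above the tote's underside; axes as the tote's. The dowel is 12 mm thick and 176 mm long along y; the middle 92 mm, between the end walls, are free to grip, with 70 mm of free space below.
- rack: Fixed rack: two aluminium posts (x = 22 to 38 mm, y = 64 to 80 mm either side, 275 mm high) on a 14 mm wooden base; two equal blue hooks of 8 mm plate (y = 66 to 74 mm either side) are clamped to them. A thin rod joins them at x = 62 mm, 50 mm below the ledges. Origin on the bench under the middle between the throats; z up, y along the line of the hooks, x the way in: hooks open to -x.
- ledge_lowest (a point): Fixed to the rack (rack axes, x = -54 mm, z = 201 mm): midway between the hooks' level ledges, where their tops are at the lowest clamp setting. The true height of both ledges is the same, rigid, 0 to 36 mm above this, not measured. Ledges run from rack x = -62 to -8 mm (rounded nose to -78), open above only before x = -41 mm; beyond it lies the square-ended guard, 17 to 27 mm above them.
- throat_lowest (a point): Fixed to the rack (rack axes, x = 0, z = 186 mm): midway between the two throats, where the underside of a seated handle lies at the lowest setting; the true height is 0 to 36 mm above this, as for the ledges. Each throat is a pocket from rack x = -8 to +8 mm whose shallow vee floor holds the handle 15 mm lower than on the ledge; its upright back wall at x = +8 mm stops the handle.
- glue: White glue bottle with a pointed nozzle, 48 mm diameter, 154 mm high, loose; origin at the centre of its underside.
- tub: White screw-lid tub, 72 mm diameter, 68 mm high, loose; origin at the centre of its underside.
- tin: Small paint tin, blue, white and red, 78 mm diameter, 77 mm high, loose; origin at the centre of its underside.

How it is judged:
On the way:
1. the tote is lifted clear of the bench (height (world z) of tote above 0.04 m), for 0.2 s.
At the end, for the whole second after the job is handed in: The released tote hangs still from both hooks: handle middle within 5 mm of the throats along the rack's x, within 14 mm of the middle between them, 185 to 236 mm high, handle level within 0.05 rad and in line with the hooks within 0.08 rad, tote upright within 0.2 rad, borne by the hooks (x of handle in the frame of rack between -0.005 and 0.005 m and y of handle in the frame of rack between -0.014 and 0.014 m and height (world z) of handle between 0.185 and 0.236 m and angle between tote's own z axis and vertical below 0.2 rad and angle between tote's own y axis and vertical between 1.52 and 1.62 rad and angle between the y axis of tote and the y axis of rack, either way round below 0.08 rad and contact force between tote and rack above 1 N and linear speed of tote below 0.03 m/s and angular speed of tote below 0.3 rad/s); the robot touches nothing.
It fails at once if the tote is pressed or dropped on the rack with more than 15 N (contact force between tote and rack above 15 N).
It fails at once if the robot itself pushes the rack with more than 10 N (contact force between any of the fingers, the arm and rack above 10 N).
It fails at once if the glue bottle, tub or tin is moved more than 20 mm (distance of any of glue, tub, tin from where it was at the start of the episode above 0.02 m).
It also fails if it takes over 61 s, if anything falls off the work surface, if the arm or the gripper's body presses on something with over 40 N, if the wrist force passes 120 N, or if a joint passes its speed limit or range.

## Working session

There is one attempt and no reset: what is moved stays moved. The work goes in short steps, Python scripts to look and compute and a tool call to move; the robot and the scene stay as the last step left them, time stands still between calls to the robot, and variables do not carry over. Pictures are saved under pics/ and viewed, at most 10 in all, crops included, and the job is handed in when it is done.

Besides the shell and the picture viewer there is one more tool, called as name([rows], argument=value, ...), one row to a line, values as JSON. arm_command: Moves the arm, as the interface text tells. Its arguments: {"type":"object","properties":{"targets":{"type":"array","items":{"type":"object","properties":{"tx":{"type":"number"},"ty":{"type":"number"},"tz":{"type":"number"},"rx":{"type":"number"},"ry":{"type":"number"},"rz":{"type":"number"},"fingers":{"type":"number"}}}},"newtons":{"type":"number"}},"required":["targets"]}

```bash
mkdir -p pics; cat > h.py <<'E'
import numpy as np,cv2
from bench import env,grab_frame,camera_info
from scipy.spatial.transform import Rotation as Ro
def cloud(n):
    im,d=grab_frame(n);c=camera_info(n)
    v,u=np.mgrid[0:480,0:640]
    p=cv2.undistortPoints(np.stack([u,v],-1).reshape(-1,1,2).astype(float),c['mtx'],c['dist_coeffs']).reshape(480,640,2)
    P=np.dstack([p*d[...,None],d]); W=(P-c['t'])@c['R']
    W[d<=0]=np.nan
    return im,W
def save(n,im): cv2.imwrite('pics/'+n,im[...,::-1])
E
python3 - <<'E'
from h import *
print(env.hold_point_z,env.get_obs())
a,W=cloud('scene');b,W2=cloud('top')
save('s.png',a);save('t.png',b);np.savez('c.npz',a=a,W=W,b=b,W2=W2)
for n in('scene','top'):
    c=camera_info(n);print(n,-c['R'].T@c['t'],c['R'][2])
E
```

```text
0.0187 {'t': 0.0, 'qpos': array([-1.26227550e+00,  5.28462796e-02,  1.40173867e+00, -1.83674704e-06,
        1.68860403e+00, -7.02967622e-02]), 'joint_velocities': array([ 0.00140333,  0.0013415 ,  0.00109642, -0.00067501,  0.00090441,
       -0.00139651]), 'joint_efforts': array([ 5.02797520e-04, -3.81663680e+01, -3.60190701e+01, -1.51621111e-05,
        6.09081821e-03, -5.27701957e-06]), 'ee_pos': array([ 0.19408598, -0.48747789,  0.23046041]), 'eef_rot': array([-3.08385112e+00, -5.91194996e-01,  3.00661209e-04]), 'wrist_force': array([ 0.59171982, -0.91861869,  0.01613515]), 'wrist_torque': array([-0.0533962 ,  0.01142609, -0.03312971]), 'grip_force': 0.0, 'gripper_width': 0.08546480911454521}
scene [0.02488887 0.77840177 1.09936218] [ 0.46070388 -0.54640561 -0.69942322]
top [0.45362473 0.06164974 1.18959256] [ 0.17610719  0.01056677 -0.98431428]
```

View pics/s.png

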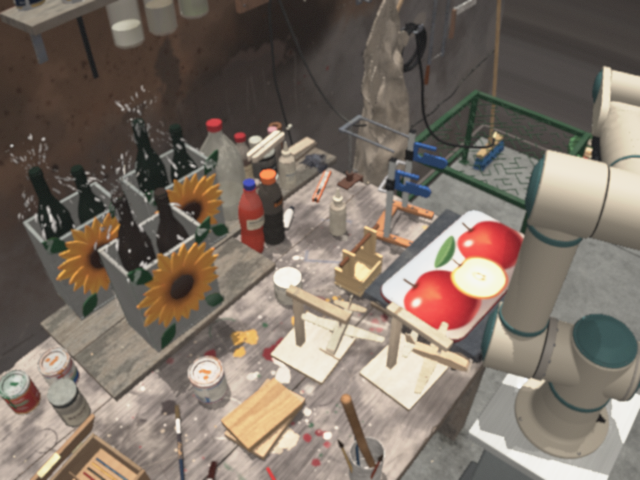

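View pics/t.png

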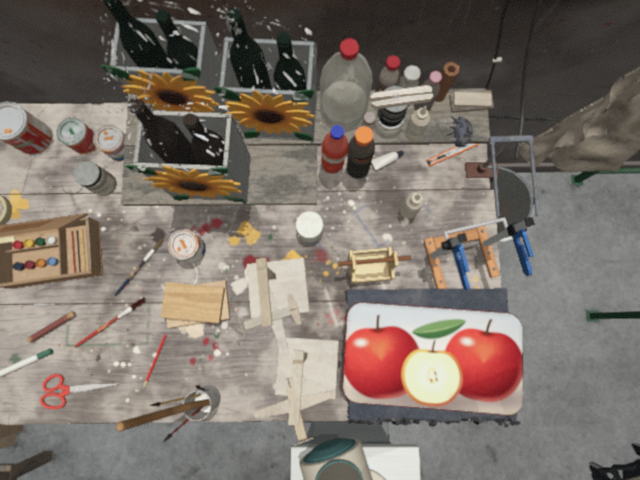

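The scene view shows the tote at (358,268) and the rack's blue hooks at (412,185) and (430,155). In the top view the tote is at (372,266) with its dowel running from (340,265) to (408,258). The hooks are at (460,265) and (523,247), pointing towards the robot. The glue bottle is at (412,206), the tub at (309,228) and the tin at (186,247).

```bash
python3 - <<'E'
from h import *
z=np.load('c.npz')
for im,W,n in((z['a'],z['W'],'scene'),(z['b'],z['W2'],'top')):
    print(n)
    hsv=cv2.cvtColor(im,cv2.COLOR_RGB2HSV)
    m=cv2.inRange(hsv,(105,120,60),(125,255,255))
    k,l,s,c=cv2.connectedComponentsWithStats(m)
    for i in range(1,k):
        if s[i,4]>60:
            P=W[l==i];P=P[~np.isnan(P[:,0])]
            if len(P) and P[:,2].max()<.4:
                print('blue',s[i],'pct5',np.percentile(P,3,0).round(3),np.percentile(P,50,0).round(3),np.percentile(P,97,0).round(3))
                if len(P)>100:
                    t=P[P[:,2]>.15]
                    if len(t)>20: print('  dir',np.linalg.eigh(np.cov(t[:,:2].T))[1][:,1])
# top: wood-dowel/tote region points by height
W=z['W2'];b=z['b']
sub=W[235:295,330:420].reshape(-1,3);col=b[235:295,330:420].reshape(-1,3)
ok=~np.isnan(sub[:,0]);sub=sub[ok];col=col[ok]
hi=sub[(sub[:,2]>.1)&(sub[:,2]<.16)]
print('tote hi',len(hi),hi.min(0).round(3),hi.max(0).round(3),np.median(hi,0).round(3))
s=sub[(sub[:,2]>.02)];print('tote',s.min(0).round(3),s.max(0).round(3))
dk=sub[(sub[:,2]>.1)&(sub[:,2]<.16)&(col.sum(1)<300)];print('dowel',len(dk),dk.min(0).round(3),dk.max(0).round(3),np.median(dk,0).round(3)); print(np.linalg.eigh(np.cov(dk[:,:2].T))[1][:,1])
# rack: everything
sub=W[205:295,420:545].reshape(-1,3);sub=sub[~np.isnan(sub[:,0])]
for lo,h in((.008,.03),(.03,.18),(.18,.26),(.26,.4)):
    q=sub[(sub[:,2]>lo)&(sub[:,2]<h)]
    if len(q):print(lo,len(q),q.min(0).round(3),q.max(0).round(3))
c1=np.concatenate([b[200:300,325:545]]);cv2.imwrite('pics/crop.png',cv2.resize(c1[...,::-1],None,fx=3.6,fy=3.6,interpolation=cv2.INTER_CUBIC))
c1=z['a'][100:310,320:480];cv2.imwrite('pics/crop2.png',cv2.resize(c1[...,::-1],None,fx=2.8,fy=2.8,interpolation=cv2.INTER_CUBIC))
for n,(v,u) in dict(glue=(206,412),tub=(228,309),tin=(247,186)).items(): print(n,W[v,u].round(3))
E
```

```text
scene
blue [413 142  35  27 399] pct5 [ 0.559 -0.377  0.187] [ 0.603 -0.365  0.206] [ 0.644 -0.352  0.243]
  dir [-0.97700647 -0.21320968]
blue [478 146  24  21 112] pct5 [ 0.974 -2.041 -0.822] [ 0.982 -1.901 -0.8  ] [ 0.998 -1.797 -0.777]
blue [395 171  35  26 398] pct5 [ 0.53  -0.24   0.189] [ 0.573 -0.228  0.207] [ 0.613 -0.216  0.243]
  dir [-0.97349269 -0.22871814]
blue [244 179  11  11  90] pct5 [0.866 0.03  0.226] [0.876 0.043 0.235] [0.891 0.054 0.24 ]
top
blue [331 125  13  14 134] pct5 [0.864 0.026 0.229] [0.877 0.038 0.235] [0.891 0.051 0.24 ]
  dir [-0.9609625   0.27667863]
blue [513 229  20  46 427] pct5 [ 0.558 -0.375  0.192] [ 0.604 -0.365  0.213] [ 0.643 -0.355  0.243]
  dir [-0.9761548  -0.21707556]
blue [453 244  16  46 306] pct5 [ 0.527 -0.239  0.197] [ 0.575 -0.229  0.215] [ 0.611 -0.217  0.244]
  dir [-0.97275806 -0.23182268]
tote hi 458 [ 0.577 -0.137  0.101] [0.619 0.037 0.139] [ 0.598 -0.052  0.126]
tote [ 0.521 -0.169  0.02 ] [0.641 0.037 0.139]
dowel 166 [ 0.578 -0.136  0.101] [0.612 0.035 0.131] [ 0.596 -0.06   0.125]
[-0.07334946  0.9973063 ]
0.008 1175 [ 0.541 -0.387  0.008] [ 0.724 -0.194  0.029]
0.03 1156 [ 0.52  -0.389  0.031] [ 0.74  -0.171  0.177]
0.18 1435 [ 0.522 -0.403  0.183] [ 0.706 -0.19   0.26 ]
0.26 187 [ 0.616 -0.367  0.26 ] [ 0.665 -0.206  0.279]
glue [ 0.737 -0.15   0.103]
tub [0.691 0.109 0.068]
tin [0.644 0.422 0.068]
```

View pics/crop.png

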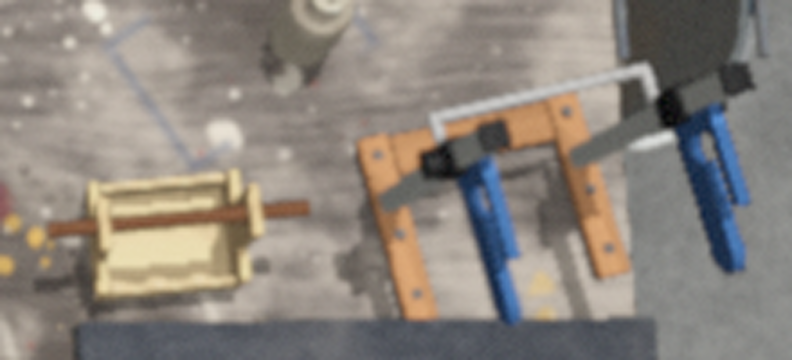

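View pics/crop2.png

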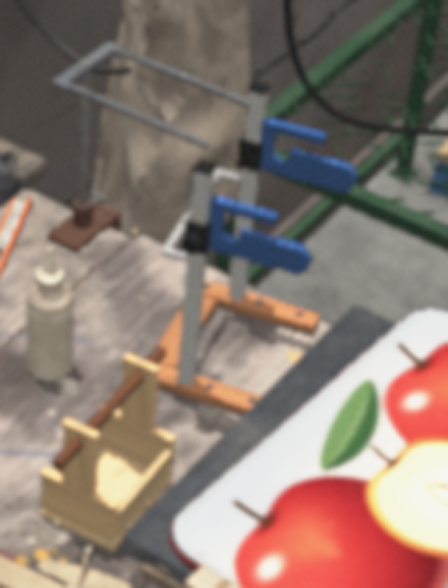

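The top crop shows the tote's dowel running from (50,230) to (308,208). The two blue hooks end at noses (512,320) and (737,270), pointing to the robot, with their guards above. The scene crop shows both hooks open towards the robot side, with posts and rod behind.

```bash
cat >> h.py <<'E'
def go(x,y,z,yaw,show=True):
    """tool-frame deltas to a tool-down pose whose tool x axis is at 'yaw' (mod pi)"""
    o=env.get_obs();R=Ro.from_rotvec(o['eef_rot'])
    best=None
    for k in(0,np.pi):
        T=Ro.from_euler('z',yaw+k)*Ro.from_euler('x',np.pi)
        r=(R.inv()*T).as_rotvec()
        if best is None or np.linalg.norm(r)<np.linalg.norm(best): best=r
    d=R.inv().apply(np.array([x,y,z])-o['ee_pos'])*1000
    print('t',round(o['t'],2),'ee',o['ee_pos'].round(4),'F',o['wrist_force'].round(2),'| shift mm',d.round(1),'rot',best.round(3))
def blue(W,im):
    m=cv2.inRange(cv2.cvtColor(im,cv2.COLOR_RGB2HSV),(105,120,60),(125,255,255))>0
    P=W[m&~np.isnan(W[...,0])];P=P[(P[:,2]>.15)&(P[:,2]<.3)&(P[:,1]<-.15)&(P[:,0]<.75)]
    return P
E
python3 - <<'E'
from h import *
z=np.load('c.npz')
P1=blue(z['W'],z['a']);P2=blue(z['W2'],z['b'])
for n,P in(('scene',P1),('top',P2)):
    A=P[P[:,1]>-.3];B=P[P[:,1]<-.3]
    th=[]
    for Q in(A,B):
        q=Q[:,:2].astype(np.float32)
        v=cv2.fitLine(q,cv2.DIST_HUBER,0,.01,.01).ravel();th.append(np.arctan2(v[1]*np.sign(v[0]),abs(v[0])))
    yaw=np.mean(th);d=np.array([np.cos(yaw),np.sin(yaw)]);e=np.array([-d[1],d[0]])
    print(n,'yaw',np.round(th,3))
    for Q in(A,B):
        s=Q[:,:2]@d;w=Q[:,:2]@e;s0=np.percentile(s,1)
        print('  nose s',s0.round(4),np.percentile(s,99).round(4),'e',np.percentile(w,[3,50,97]).round(4))
        for i in range(0,100,8):
            k=(s-s0>=i/1e3)&(s-s0<(i+8)/1e3)
            if k.sum()>3: print('    ',i,np.percentile(Q[k,2],[2,50,98]).round(3),k.sum())
# posts top
W=z['W2'];im=z['b'];q=W[200:295,420:560].reshape(-1,3);q=q[(q[:,2]>.268)&(q[:,2]<.283)]
A=q[q[:,1]>-.28];B=q[q[:,1]<-.28];print('posts',len(A),np.median(A,0),len(B),np.median(B,0))
# dowel line
W=z['W2'][235:295,330:420].reshape(-1,3);W=W[(W[:,2]>.115)&(W[:,2]<.13)]
c=z['b'][235:295,330:420]
v=cv2.fitLine(W[:,:2].astype(np.float32),cv2.DIST_HUBER,0,.01,.01).ravel();print('dowel',v)
o=env.get_obs();print(Ro.from_rotvec(o['eef_rot']).as_matrix().round(3))
go(.40,-.25,.25,np.pi/2+.08)
E
```

```text
scene yaw [0.231 0.215]
  nose s 0.4605 0.5504 e [-0.3551 -0.3486 -0.344 ]
     0 [0.192 0.203 0.216] 24
     8 [0.19  0.207 0.217] 33
     16 [0.191 0.205 0.217] 27
     24 [0.189 0.202 0.218] 29
     32 [0.189 0.208 0.244] 42
     40 [0.188 0.211 0.244] 41
     48 [0.188 0.211 0.245] 38
     56 [0.192 0.204 0.243] 27
     64 [0.189 0.2   0.244] 26
     72 [0.186 0.201 0.243] 30
     80 [0.188 0.212 0.241] 55
     88 [0.195 0.217 0.243] 18
  nose s 0.4588 0.5507 e [-0.495  -0.4884 -0.4835]
     0 [0.191 0.205 0.216] 24
     8 [0.187 0.204 0.217] 30
     16 [0.187 0.205 0.217] 30
     24 [0.187 0.201 0.217] 30
     32 [0.186 0.209 0.245] 37
     40 [0.189 0.209 0.243] 37
     48 [0.188 0.206 0.243] 41
     56 [0.186 0.207 0.244] 39
     64 [0.188 0.201 0.244] 23
     72 [0.189 0.203 0.246] 27
     80 [0.192 0.216 0.245] 43
     88 [0.196 0.217 0.242] 30
top yaw [0.234 0.22 ]
  nose s 0.4564 0.5487 e [-0.3558 -0.3514 -0.3487]
     0 [0.197 0.208 0.215] 17
     8 [0.192 0.212 0.218] 18
     16 [0.196 0.21  0.217] 18
     24 [0.195 0.211 0.216] 17
     32 [0.197 0.215 0.243] 26
     40 
[... 276 characters left out ...]
211 0.216] 24
     8 [0.192 0.212 0.218] 28
     16 [0.191 0.21  0.216] 28
     24 [0.192 0.209 0.216] 28
     32 [0.192 0.213 0.243] 41
     40 [0.194 0.214 0.244] 44
     48 [0.192 0.215 0.243] 45
     56 [0.191 0.215 0.244] 44
     64 [0.191 0.206 0.244] 33
     72 [0.192 0.203 0.244] 31
     80 [0.195 0.225 0.243] 46
     88 [0.194 0.233 0.244] 28
posts 86 [ 0.62431547 -0.21610898  0.27515294] 78 [ 0.65618165 -0.35605895  0.27495104]
dowel [ 0.08294515 -0.99655414  0.59812784 -0.04832272]
[[ 0.929  0.37  -0.   ]
 [ 0.37  -0.929  0.001]
 [ 0.    -0.001 -1.   ]]
t 0.1 ee [ 0.1941 -0.4875  0.2306] F [-0.02  0.33  0.03] | shift mm [ 279.2 -144.6  -19.2] rot [-1.000e-03 -1.000e-03 -1.272e+00]
```

arm_command([
  {"tx": 36,"ty": -8,"tz": -16,"rz": -0.075},
  {"tx": 36,"ty": -8,"tz": -16,"rz": -0.075},
  {"tx": 36,"ty": -8,"tz": -16,"rz": -0.075},
  {"tx": 36,"ty": -8,"tz": -16,"rz": -0.075},
  {"tx": 36,"ty": -8,"tz": -16,"rz": -0.075},
])

```text
schema error: expected keys tx, ty, tz, rx, ry, rz, fingers
```

arm_command([
  {"tx": 40,"rz": -0.085},
  {"tx": 40,"rz": -0.085},
  {"tx": 40,"rz": -0.085},
  {"tx": 40,"rz": -0.085},
  {"tx": 40,"rz": -0.085},
])

```text
schema error: expected keys tx, ty, tz, rx, ry, rz, fingers
```

```bash
python3 -c "
from h import *
go(.599,-.050,.22,np.pi/2+.078);print(env.get_obs()['qpos'].round(2))"
```

```text
t 0.1 ee [ 0.1941 -0.4875  0.2306] F [-0.02  0.33  0.03] | shift mm [ 538.  -256.7   11. ] rot [-1.00e-03 -1.00e-03 -1.27e+00]
[-1.26  0.05  1.4  -0.    1.69 -0.07]
```

All keys are needed in each row.

arm_command([
  {"tx": 36,"ty": -8,"tz": -16,"rx": 0,"ry": 0,"rz": -0.075,"fingers": 1},
  {"tx": 36,"ty": -8,"tz": -16,"rx": 0,"ry": 0,"rz": -0.075,"fingers": 1},
  {"tx": 36,"ty": -8,"tz": -16,"rx": 0,"ry": 0,"rz": -0.075,"fingers": 1},
  {"tx": 36,"ty": -8,"tz": -16,"rx": 0,"ry": 0,"rz": -0.075,"fingers": 1},
  {"tx": 36,"ty": -8,"tz": -16,"rx": 0,"ry": 0,"rz": -0.075,"fingers": 1},
])

```text
t: 0.52
ee_pos: [0.3296, -0.3617, 0.3115]
eef_rot: [-2.918, -1.161, 0.0]
wrist_force: [0.6, -0.2, 0.2]
gripper_width: 0.0852
grip_force: 0.0
```

arm_command([
  {"tx": 40,"ty": 0,"tz": 0,"rx": 0,"ry": 0,"rz": -0.085,"fingers": 1},
  {"tx": 40,"ty": 0,"tz": 0,"rx": 0,"ry": 0,"rz": -0.085,"fingers": 1},
  {"tx": 40,"ty": 0,"tz": 0,"rx": 0,"ry": 0,"rz": -0.085,"fingers": 1},
  {"tx": 40,"ty": 0,"tz": 0,"rx": 0,"ry": 0,"rz": -0.085,"fingers": 1},
  {"tx": 40,"ty": 0,"tz": 0,"rx": 0,"ry": 0,"rz": -0.085,"fingers": 1},
])

```text
t: 0.93
ee_pos: [0.4492, -0.203, 0.3106]
eef_rot: [-2.607, -1.751, 0.001]
wrist_force: [0.4, -0.4, 0.6]
gripper_width: 0.0854
grip_force: 0.0
```

```bash
python3 -c "
from h import *
go(.599,-.050,.22,np.pi/2+.078);print(env.get_obs()['qpos'].round(2))"
```

```text
t 0.93 ee [ 0.4492 -0.203   0.3106] F [ 0.39 -0.44  0.55] | shift mm [198.3  80.9  90.6] rot [-0.001 -0.    -0.466]
[-0.5  -0.04  1.34 -0.    1.85 -0.11]
```

arm_command([
  {"tx": 36,"ty": 0,"tz": 0,"rx": 0,"ry": 0,"rz": -0.1165,"fingers": 1},
  {"tx": 36,"ty": 0,"tz": 0,"rx": 0,"ry": 0,"rz": -0.1165,"fingers": 1},
  {"tx": 36,"ty": 0,"tz": 0,"rx": 0,"ry": 0,"rz": -0.1165,"fingers": 1},
  {"tx": 36,"ty": 0,"tz": 0,"rx": 0,"ry": 0,"rz": -0.1165,"fingers": 1},
  {"tx": 0,"ty": 0,"tz": 0,"rx": 0,"ry": 0,"rz": 0,"fingers": 1},
])

```text
t: 1.35
ee_pos: [0.4793, -0.0602, 0.3111]
eef_rot: [-2.123, -2.314, -0.002]
wrist_force: [0.2, 0.3, 0.6]
gripper_width: 0.085
grip_force: 0.0
```

```bash
python3 - <<'E'
from h import *
go(.599,-.050,.22,np.pi/2+.078)
im,W=cloud('wrist');save('w1.png',im);np.savez('w.npz',im=im,W=W)
Q=W[(W[...,2]>.11)&(W[...,2]<.131)]
print(len(Q),Q.min(0),Q.max(0))
v=cv2.fitLine(Q[:,:2].astype(np.float32),cv2.DIST_HUBER,0,.01,.01).ravel();print(v)
P=blue(W,im);print('blue',len(P),P.min(0) if len(P) else 0)
E
```

```text
t 1.35 ee [ 0.4793 -0.0602  0.3111] F [0.23 0.34 0.58] | shift mm [ -0.3 120.2  91.1] rot [-0.    -0.002  0.008]
3655 [ 0.57598616 -0.17696193  0.11003726] [0.76544172 0.03317044 0.13097987]
[ 0.0749492  -0.9971874   0.5944398  -0.03098837]
blue 1756 [ 0.52048705 -0.2422398   0.18466676]
```

View pics/w1.png

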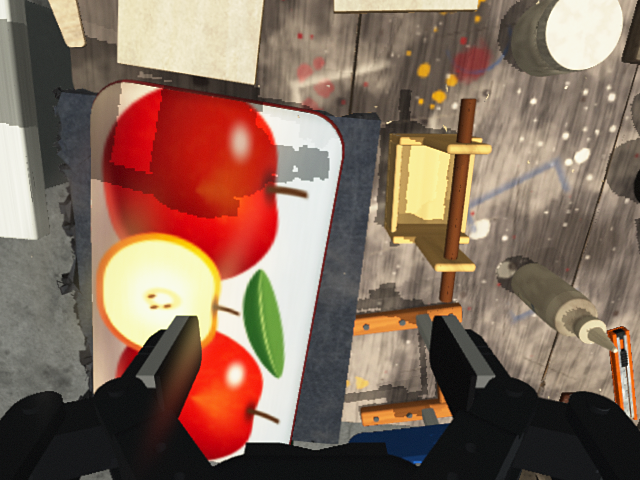

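The wrist view shows the dowel from (468,100) to (445,300), with free space around its middle at (456,200) and the fingers at the bottom of the picture.

arm_command([
  {"tx": 0,"ty": 30,"tz": 20,"rx": 0,"ry": 0,"rz": 0,"fingers": 1},
  {"tx": 0,"ty": 30,"tz": 20,"rx": 0,"ry": 0,"rz": 0,"fingers": 1},
  {"tx": 0,"ty": 30,"tz": 20,"rx": 0,"ry": 0,"rz": 0,"fingers": 1},
  {"tx": 0,"ty": 29,"tz": 20,"rx": 0,"ry": 0,"rz": 0,"fingers": 1},
  {"tx": 0,"ty": 0,"tz": 20,"rx": 0,"ry": 0,"rz": 0,"fingers": 1},
])

```text
t: 1.82
ee_pos: [0.6002, -0.0572, 0.2067]
eef_rot: [-2.137, -2.298, 0.004]
wrist_force: [-0.2, -0.1, 0.4]
gripper_width: 0.0854
grip_force: 0.0
```

arm_command([
  {"tx": 0,"ty": 0,"tz": 30,"rx": 0,"ry": 0,"rz": 0,"fingers": 1},
  {"tx": 0,"ty": 0,"tz": 30,"rx": 0,"ry": 0,"rz": 0,"fingers": 1},
  {"tx": 0,"ty": 0,"tz": 30,"rx": 0,"ry": 0,"rz": 0,"fingers": 1},
  {"tx": 0,"ty": 0,"tz": 20,"rx": 0,"ry": 0,"rz": 0,"fingers": 1},
  {"tx": 0,"ty": 0,"tz": 0,"rx": 0,"ry": 0,"rz": 0,"fingers": 1},
])

```text
t: 2.23
ee_pos: [0.5947, -0.0572, 0.095]
eef_rot: [-2.134, -2.294, 0.01]
wrist_force: [-1.4, -0.1, -1.2]
gripper_width: 0.085
grip_force: 0.0
```

```bash
python3 - <<'E'
from h import *
go(.598,-.050,.1015,np.pi/2+.078)
E
```

```text
t 2.23 ee [ 0.5947 -0.0572  0.095 ] F [-1.41 -0.11 -1.25] | shift mm [ 7.   3.8 -6.5] rot [-0.01  -0.002 -0.006]
```

arm_command([
  {"tx": 7,"ty": 3.5,"tz": -6,"rx": 0,"ry": 0,"rz": 0,"fingers": 1},
  {"tx": 0,"ty": 0,"tz": 0,"rx": 0,"ry": 0,"rz": 0,"fingers": 1},
  {"tx": 0,"ty": 0,"tz": 0,"rx": 0,"ry": 0,"rz": 0,"fingers": 1},
])

```text
t: 2.48
ee_pos: [0.6024, -0.0493, 0.1106]
eef_rot: [2.135, 2.299, 0.005]
wrist_force: [-0.4, 0.7, -0.8]
gripper_width: 0.0853
grip_force: 0.0
```

```bash
python3 - <<'E'
from h import *
go(.598,-.050,.1015,np.pi/2+.078)
E
```

```text
t 2.48 ee [ 0.6024 -0.0493  0.1106] F [-0.38  0.69 -0.83] | shift mm [-0.3 -4.5  9.1] rot [ 0.005  0.001 -0.004]
```

arm_command([
  {"tx": 0,"ty": -3,"tz": 7,"rx": 0,"ry": 0,"rz": 0,"fingers": 1},
  {"tx": 0,"ty": 0,"tz": 0,"rx": 0,"ry": 0,"rz": 0,"fingers": 1},
  {"tx": 0,"ty": 0,"tz": 0,"rx": 0,"ry": 0,"rz": 0,"fingers": 1},
  {"tx": 0,"ty": 0,"tz": 0,"rx": 0,"ry": 0,"rz": 0,"fingers": 1},
  {"tx": 0,"ty": 0,"tz": 0,"rx": 0,"ry": 0,"rz": 0,"fingers": 1},
])

```text
t: 2.9
ee_pos: [0.5978, -0.0496, 0.1005]
eef_rot: [2.138, 2.302, 0.0]
wrist_force: [0.4, -0.3, 0.3]
gripper_width: 0.0854
grip_force: 0.0
```

```bash
python3 - <<'E'
from h import *
go(.598,-.050,.1015,np.pi/2+.078)
E
```

```text
t 2.9 ee [ 0.5978 -0.0496  0.1005] F [ 0.43 -0.27  0.28] | shift mm [-0.4  0.1 -1. ] rot [ 0.     0.    -0.004]
```

Settled on target; closing.

arm_command([
  {"tx": 0,"ty": 0,"tz": 0,"rx": 0,"ry": 0,"rz": 0,"fingers": 0},
  {"tx": 0,"ty": 0,"tz": 0,"rx": 0,"ry": 0,"rz": 0,"fingers": 0},
  {"tx": 0,"ty": 0,"tz": 0,"rx": 0,"ry": 0,"rz": 0,"fingers": 0},
  {"tx": 0,"ty": 0,"tz": 0,"rx": 0,"ry": 0,"rz": 0,"fingers": 0},
  {"tx": 0,"ty": 0,"tz": 0,"rx": 0,"ry": 0,"rz": 0,"fingers": 0},
], newtons=60)

```text
t: 3.32
ee_pos: [0.5978, -0.0495, 0.1003]
eef_rot: [2.138, 2.302, 0.0]
wrist_force: [0.9, 0.1, 0.8]
gripper_width: 0.0253
grip_force: 0.0
```

arm_command([
  {"tx": 0,"ty": 0,"tz": 0,"rx": 0,"ry": 0,"rz": 0,"fingers": 0},
  {"tx": 0,"ty": 0,"tz": 0,"rx": 0,"ry": 0,"rz": 0,"fingers": 0},
  {"tx": 0,"ty": 0,"tz": 0,"rx": 0,"ry": 0,"rz": 0,"fingers": 0},
  {"tx": 0,"ty": 0,"tz": 0,"rx": 0,"ry": 0,"rz": 0,"fingers": 0},
  {"tx": 0,"ty": 0,"tz": 0,"rx": 0,"ry": 0,"rz": 0,"fingers": 0},
])

```text
t: 3.73
ee_pos: [0.598, -0.0495, 0.1004]
eef_rot: [2.137, 2.302, 0.0]
wrist_force: [0.5, 1.4, 0.7]
gripper_width: 0.0102
grip_force: 58.5
```

arm_command([
  {"tx": 0,"ty": 0,"tz": -10,"rx": 0,"ry": 0,"rz": 0,"fingers": 0},
  {"tx": 0,"ty": 0,"tz": -20,"rx": 0,"ry": 0,"rz": 0,"fingers": 0},
  {"tx": 0,"ty": 0,"tz": -25,"rx": 0,"ry": 0,"rz": 0,"fingers": 0},
  {"tx": 0,"ty": 0,"tz": -25,"rx": 0,"ry": 0,"rz": 0,"fingers": 0},
  {"tx": 0,"ty": 0,"tz": -20,"rx": 0,"ry": 0,"rz": 0,"fingers": 0},
])

```text
t: 4.15
ee_pos: [0.5976, -0.0495, 0.2025]
eef_rot: [2.137, 2.302, 0.0]
wrist_force: [0.2, 0.3, -2.0]
gripper_width: 0.0098
grip_force: 58.6
```

arm_command([
  {"tx": 0,"ty": -15,"tz": -15,"rx": 0,"ry": 0,"rz": 0,"fingers": 0},
  {"tx": 0,"ty": -30,"tz": -10,"rx": 0,"ry": 0,"rz": 0,"fingers": 0},
  {"tx": 0,"ty": -35,"tz": -5,"rx": 0,"ry": 0,"rz": 0,"fingers": 0},
  {"tx": 0,"ty": -35,"tz": 0,"rx": 0,"ry": 0,"rz": 0,"fingers": 0},
  {"tx": 0,"ty": -30,"tz": 0,"rx": 0,"ry": 0,"rz": 0,"fingers": 0},
])

```text
t: 4.57
ee_pos: [0.4511, -0.0601, 0.2307]
eef_rot: [-2.137, -2.302, 0.001]
wrist_force: [0.3, -1.0, -2.4]
gripper_width: 0.0098
grip_force: 58.8
```

```bash
cat >> h.py <<'E'
O=np.array([.6135,-.2925]);YR=.224;D=np.array([np.cos(YR),np.sin(YR)])
def rk(x,z,y=0):
    p=O+D*x+np.array([-D[1],D[0]])*y
    go(*p,z,np.pi/2+YR)
E
python3 -c "
from h import *
rk(-.13,.23);print(env.get_obs()['grip_force'])"
```

```text
t 4.57 ee [ 0.4511 -0.0601  0.2307] F [ 0.3  -0.97 -2.43] | shift mm [-263.2   16.2    0.7] rot [-0.    0.   -0.15]
58.75472903251648
```

arm_command([
  {"tx": -15,"ty": 0,"tz": 0,"rx": 0,"ry": 0,"rz": -0.015,"fingers": 0},
  {"tx": -25,"ty": 0,"tz": 0,"rx": 0,"ry": 0,"rz": -0.015,"fingers": 0},
  {"tx": -33,"ty": 0,"tz": 0,"rx": 0,"ry": 0,"rz": -0.015,"fingers": 0},
  {"tx": -33,"ty": 0,"tz": 0,"rx": 0,"ry": 0,"rz": -0.015,"fingers": 0},
  {"tx": -33,"ty": 0,"tz": 0,"rx": 0,"ry": 0,"rz": -0.015,"fingers": 0},
])

```text
t: 4.98
ee_pos: [0.4678, -0.1996, 0.2308]
eef_rot: [-2.048, -2.382, 0.0]
wrist_force: [0.9, 0.1, -2.3]
gripper_width: 0.0099
grip_force: 58.8
```

arm_command([
  {"tx": -33,"ty": 0,"tz": 0,"rx": 0,"ry": 0,"rz": -0.015,"fingers": 0},
  {"tx": -33,"ty": 0,"tz": 0,"rx": 0,"ry": 0,"rz": -0.015,"fingers": 0},
  {"tx": -30,"ty": 0,"tz": 0,"rx": 0,"ry": 0,"rz": -0.015,"fingers": 0},
  {"tx": -20,"ty": 0,"tz": 0,"rx": 0,"ry": 0,"rz": -0.015,"fingers": 0},
  {"tx": -8,"ty": 0,"tz": 0,"rx": 0,"ry": 0,"rz": -0.015,"fingers": 0},
])

```text
t: 5.4
ee_pos: [0.4888, -0.3229, 0.2297]
eef_rot: [-1.961, -2.453, 0.001]
wrist_force: [-0.2, -0.1, -2.2]
gripper_width: 0.0097
grip_force: 58.8
```

arm_command([
  {"tx": 0,"ty": 0,"tz": 0,"rx": 0,"ry": 0,"rz": 0,"fingers": 0},
  {"tx": 0,"ty": 0,"tz": 0,"rx": 0,"ry": 0,"rz": 0,"fingers": 0},
  {"tx": 0,"ty": 0,"tz": 0,"rx": 0,"ry": 0,"rz": 0,"fingers": 0},
  {"tx": 0,"ty": 0,"tz": 0,"rx": 0,"ry": 0,"rz": 0,"fingers": 0},
])

```text
t: 5.73
ee_pos: [0.4895, -0.3193, 0.2307]
eef_rot: [1.958, 2.457, 0.0]
wrist_force: [-0.5, -0.3, -2.1]
gripper_width: 0.0101
grip_force: 58.8
```

```bash
python3 - <<'E'
from h import *
rk(-.13,.23);rk(-.055,.23)
a,W=cloud('scene');b,W2=cloud('top');w,W3=cloud('wrist')
np.savez('c2.npz',a=a,W=W,b=b,W2=W2,w=w,W3=W3)
p=np.hstack([cv2.resize(a[100:310,300:500],(400,420)),cv2.resize(w,(400,300))[:300] if 0 else cv2.resize(w,(400,420))])
save('stage.png',p)
E=np.array([-D[1],D[0]])
for n,Wc,im in(('scene',W,a),('top',W2,b),('wrist',W3,w)):
    P=blue(Wc,im); 
    if len(P):
        for Q in(P[P[:,1]>-.3],P[P[:,1]<-.3]):
            if len(Q)>20:
                r=Q[:,:2]-O;L=Q[Q[:,2]<.222]; G=Q[Q[:,2]>.235]
                print(n,len(Q),'nose x',np.percentile((L[:,:2]-O)@D,1).round(4),'guard x',(np.percentile((G[:,:2]-O)@D,2).round(4) if len(G)>5 else 0),'y',np.percentile(r@E,[3,97]).round(4),'z',np.percentile(L[:,2],97),np.percentile(Q[:,2],97))
# dowel: brownish dark points above tote near expected height
for n,Wc,im in(('scene',W,a),('top',W2,b)):
    hsv=cv2.cvtColor(im,cv2.COLOR_RGB2HSV);m=(hsv[...,0]<16)&(hsv[...,1]>90)&(hsv[...,2]<170)
    r=Wc[...,:2]-O;x=r@D;y=r@E
    m&=(abs(y)<.1)&(x<-.09)&(x>-.17)&(Wc[...,2]>.2)&(Wc[...,2]<.275)
    if m.sum()>5: print(n,m.sum(),'dowel x',np.median(x[m]),'y',y[m].min(),y[m].max(),'z',np.percentile(Wc[m][:,2],[5,50,95]),'slope x/y,z/y',np.polyfit(y[m],x[m],1)[0],np.polyfit(y[m],Wc[m][:,2],1)[0])
E
```

```text
t 5.73 ee [ 0.4895 -0.3193  0.2307] F [-0.49 -0.31 -2.05] | shift mm [-1.4 -3.2  0.7] rot [0.    0.    0.001]
t 5.73 ee [ 0.4895 -0.3193  0.2307] F [-0.49 -0.31 -2.05] | shift mm [-1.5 71.8  0.7] rot [0.    0.    0.001]
scene 390 nose x -0.0741 guard x -0.0388 y [0.0661 0.0769] z 0.21738557284982823 0.24396363483264552
scene 394 nose x -0.0755 guard x -0.0385 y [-0.0739 -0.0626] z 0.21774428335245216 0.24322201170216637
top 306 nose x -0.0763 guard x -0.0376 y [0.0672 0.0745] z 0.2174325789679416 0.2435450125101227
top 409 nose x -0.0764 guard x -0.04 y [-0.0735 -0.0656] z 0.21746724021051195 0.24396518718460453
wrist 5512 nose x -0.0799 guard x -0.0435 y [0.0646 0.0722] z 0.21551929816084506 0.2422298547630663
wrist 5085 nose x -0.0612 guard x -0.0934 y [-0.0743 -0.0671] z 0.22038801581512188 0.2414989622204137
scene 103 dowel x -0.12579869383442804 y -0.04996754381632265 0.09305707029007558 z [0.24866116 0.25618266 0.25908457] slope x/y,z/y -0.039124736627463075 -0.005251669461472631
top 181 dowel x -0.12768944342616423 y -0.002480314955968552 0.08833294030987966 z [0.25297346 0.25619585 0.25878895] slope x/y,z/y 0.003625729473454954 -0.007733455965223752
```

View pics/stage.png

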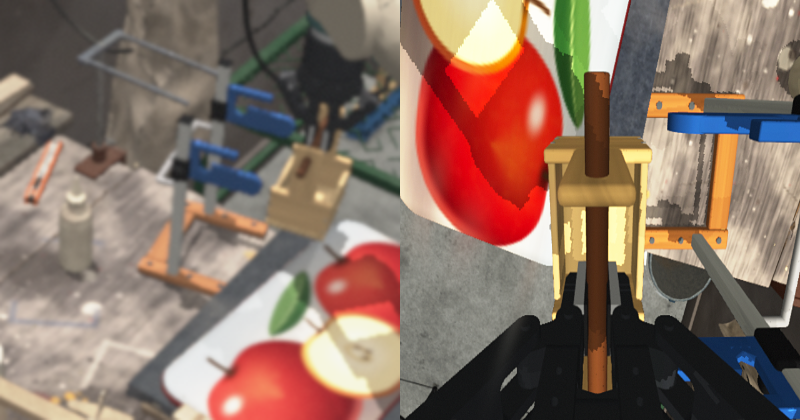

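The left half shows the tote hanging level in the gripper at (310,185) in front of the hooks. The right half shows the dowel gripped at (597,300) and one hook nose at (690,122).

arm_command([
  {"tx": -1.5,"ty": 10,"tz": 0,"rx": 0,"ry": 0,"rz": 0,"fingers": 0},
  {"tx": 0,"ty": 18,"tz": 0,"rx": 0,"ry": 0,"rz": 0,"fingers": 0},
  {"tx": 0,"ty": 20,"tz": 0,"rx": 0,"ry": 0,"rz": 0,"fingers": 0},
  {"tx": 0,"ty": 16,"tz": 0,"rx": 0,"ry": 0,"rz": 0,"fingers": 0},
  {"tx": 0,"ty": 7,"tz": 0,"rx": 0,"ry": 0,"rz": 0,"fingers": 0},
])

```text
t: 6.3
ee_pos: [0.5604, -0.305, 0.23]
eef_rot: [-1.957, -2.457, -0.001]
wrist_force: [0.2, 0.1, -2.0]
gripper_width: 0.0101
grip_force: 58.9
```

arm_command([
  {"tx": 0,"ty": 0,"tz": 4,"rx": 0,"ry": 0,"rz": 0,"fingers": 0},
  {"tx": 0,"ty": 0,"tz": 6,"rx": 0,"ry": 0,"rz": 0,"fingers": 0},
  {"tx": 0,"ty": 0,"tz": 6,"rx": 0,"ry": 0,"rz": 0,"fingers": 0},
  {"tx": 0,"ty": 0,"tz": 3,"rx": 0,"ry": 0,"rz": 0,"fingers": 0},
  {"tx": 0,"ty": 0,"tz": 0,"rx": 0,"ry": 0,"rz": 0,"fingers": 0},
])

```text
t: 6.72
ee_pos: [0.5579, -0.3063, 0.2098]
eef_rot: [-1.959, -2.453, 0.001]
wrist_force: [-0.1, -0.6, -2.1]
gripper_width: 0.0102
grip_force: 58.8
```

arm_command([
  {"tx": 0,"ty": 0,"tz": 0,"rx": 0,"ry": 0,"rz": 0,"fingers": 0},
  {"tx": 0,"ty": 0,"tz": 0,"rx": 0,"ry": 0,"rz": 0,"fingers": 0},
  {"tx": 0,"ty": 0,"tz": 0,"rx": 0,"ry": 0,"rz": 0,"fingers": 0},
])

```text
t: 6.97
ee_pos: [0.5589, -0.3064, 0.2119]
eef_rot: [1.959, 2.455, 0.0]
wrist_force: [0.1, -0.8, -2.6]
gripper_width: 0.01
grip_force: 58.8
```

```bash
python3 -c "
from h import *
rk(-.055,.207)"
```

```text
t 6.97 ee [ 0.5589 -0.3064  0.2119] F [ 0.1  -0.77 -2.61] | shift mm [1.4 1.3 4.9] rot [ 0.001  0.001 -0.   ]
```

arm_command([
  {"tx": 1.4,"ty": 1,"tz": 1,"rx": 0,"ry": 0,"rz": 0,"fingers": 0},
  {"tx": 0,"ty": 0,"tz": 1,"rx": 0,"ry": 0,"rz": 0,"fingers": 0},
  {"tx": 0,"ty": 0,"tz": 1,"rx": 0,"ry": 0,"rz": 0,"fingers": 0},
  {"tx": 0,"ty": 0,"tz": 0,"rx": 0,"ry": 0,"rz": 0,"fingers": 0},
  {"tx": 0,"ty": 0,"tz": 0,"rx": 0,"ry": 0,"rz": 0,"fingers": 0},
])

```text
t: 7.38
ee_pos: [0.5596, -0.3046, 0.2082]
eef_rot: [-1.959, -2.456, 0.0]
wrist_force: [-0.0, 1.1, -1.9]
gripper_width: 0.0099
grip_force: 58.9
```

arm_command([
  {"tx": 0,"ty": 0,"tz": 0.5,"rx": 0,"ry": 0,"rz": 0,"fingers": 0},
  {"tx": 0,"ty": 0,"tz": 0.5,"rx": 0,"ry": 0,"rz": 0,"fingers": 0},
  {"tx": 0,"ty": 0,"tz": 0,"rx": 0,"ry": 0,"rz": 0,"fingers": 0},
  {"tx": 0,"ty": 0,"tz": 0,"rx": 0,"ry": 0,"rz": 0,"fingers": 0},
])

```text
t: 7.72
ee_pos: [0.5596, -0.3046, 0.2073]
eef_rot: [1.959, 2.456, -0.0]
wrist_force: [0.9, 0.5, -2.2]
gripper_width: 0.0101
grip_force: 58.9
```

arm_command([
  {"tx": 0,"ty": 0,"tz": 0.5,"rx": 0,"ry": 0,"rz": 0,"fingers": 0},
  {"tx": 0,"ty": 0,"tz": 0.5,"rx": 0,"ry": 0,"rz": 0,"fingers": 0},
  {"tx": 0,"ty": 0,"tz": 0,"rx": 0,"ry": 0,"rz": 0,"fingers": 0},
  {"tx": 0,"ty": 0,"tz": 0,"rx": 0,"ry": 0,"rz": 0,"fingers": 0},
])

```text
t: 8.05
ee_pos: [0.5596, -0.3046, 0.2063]
eef_rot: [-1.959, -2.456, 0.0]
wrist_force: [0.2, -0.5, -3.1]
gripper_width: 0.0098
grip_force: 58.9
```

arm_command([
  {"tx": 0,"ty": 0,"tz": 0.5,"rx": 0,"ry": 0,"rz": 0,"fingers": 0},
  {"tx": 0,"ty": 0,"tz": 0.2,"rx": 0,"ry": 0,"rz": 0,"fingers": 0},
  {"tx": 0,"ty": 0,"tz": 0,"rx": 0,"ry": 0,"rz": 0,"fingers": 0},
  {"tx": 0,"ty": 0,"tz": 0,"rx": 0,"ry": 0,"rz": 0,"fingers": 0},
])

```text
t: 8.38
ee_pos: [0.5596, -0.3046, 0.2056]
eef_rot: [1.959, 2.456, -0.0]
wrist_force: [-0.4, -0.6, -3.0]
gripper_width: 0.0103
grip_force: 58.9
```

arm_command([
  {"tx": 0,"ty": 0,"tz": 0.5,"rx": 0,"ry": 0,"rz": 0,"fingers": 0},
  {"tx": 0,"ty": 0,"tz": 0,"rx": 0,"ry": 0,"rz": 0,"fingers": 0},
  {"tx": 0,"ty": 0,"tz": 0,"rx": 0,"ry": 0,"rz": 0,"fingers": 0},
])

```text
t: 8.63
ee_pos: [0.5596, -0.3046, 0.205]
eef_rot: [-1.959, -2.456, 0.0]
wrist_force: [0.2, 0.1, -2.6]
gripper_width: 0.01
grip_force: 58.9
```

arm_command([
  {"tx": 0,"ty": 0,"tz": 0.5,"rx": 0,"ry": 0,"rz": 0,"fingers": 0},
  {"tx": 0,"ty": 0,"tz": 0,"rx": 0,"ry": 0,"rz": 0,"fingers": 0},
  {"tx": 0,"ty": 0,"tz": 0,"rx": 0,"ry": 0,"rz": 0,"fingers": 0},
])

```text
t: 8.88
ee_pos: [0.5596, -0.3046, 0.2046]
eef_rot: [-1.959, -2.456, 0.0]
wrist_force: [-0.3, 0.2, -2.9]
gripper_width: 0.01
grip_force: 58.9
```

arm_command([
  {"tx": 0,"ty": 0,"tz": 0.4,"rx": 0,"ry": 0,"rz": 0,"fingers": 0},
  {"tx": 0,"ty": 0,"tz": 0,"rx": 0,"ry": 0,"rz": 0,"fingers": 0},
  {"tx": 0,"ty": 0,"tz": 0,"rx": 0,"ry": 0,"rz": 0,"fingers": 0},
])

```text
t: 9.13
ee_pos: [0.5596, -0.3047, 0.2042]
eef_rot: [1.959, 2.456, -0.0]
wrist_force: [-0.5, 0.9, -3.2]
gripper_width: 0.0103
grip_force: 58.9
```

arm_command([
  {"tx": 0,"ty": 0,"tz": 0.4,"rx": 0,"ry": 0,"rz": 0,"fingers": 0},
  {"tx": 0,"ty": 0,"tz": 0,"rx": 0,"ry": 0,"rz": 0,"fingers": 0},
  {"tx": 0,"ty": 0,"tz": 0,"rx": 0,"ry": 0,"rz": 0,"fingers": 0},
])

```text
t: 9.38
ee_pos: [0.5596, -0.3046, 0.2038]
eef_rot: [-1.959, -2.456, 0.0]
wrist_force: [-0.2, -0.4, -2.7]
gripper_width: 0.01
grip_force: 58.9
```

arm_command([
  {"tx": 0,"ty": 0,"tz": 0.4,"rx": 0,"ry": 0,"rz": 0,"fingers": 0},
  {"tx": 0,"ty": 0,"tz": 0,"rx": 0,"ry": 0,"rz": 0,"fingers": 0},
  {"tx": 0,"ty": 0,"tz": 0,"rx": 0,"ry": 0,"rz": 0,"fingers": 0},
])

```text
t: 9.63
ee_pos: [0.5596, -0.3046, 0.2034]
eef_rot: [1.959, 2.456, -0.0]
wrist_force: [-0.1, 0.0, -2.7]
gripper_width: 0.0097
grip_force: 58.9
```

arm_command([
  {"tx": 0,"ty": 0,"tz": 0.4,"rx": 0,"ry": 0,"rz": 0,"fingers": 0},
  {"tx": 0,"ty": 0,"tz": 0,"rx": 0,"ry": 0,"rz": 0,"fingers": 0},
  {"tx": 0,"ty": 0,"tz": 0,"rx": 0,"ry": 0,"rz": 0,"fingers": 0},
])

```text
t: 9.88
ee_pos: [0.5596, -0.3046, 0.203]
eef_rot: [-1.959, -2.456, 0.0]
wrist_force: [-0.5, 0.6, -2.8]
gripper_width: 0.0098
grip_force: 58.9
```

arm_command([
  {"tx": 0,"ty": 0,"tz": 0.4,"rx": 0,"ry": 0,"rz": 0,"fingers": 0},
  {"tx": 0,"ty": 0,"tz": 0,"rx": 0,"ry": 0,"rz": 0,"fingers": 0},
  {"tx": 0,"ty": 0,"tz": 0,"rx": 0,"ry": 0,"rz": 0,"fingers": 0},
])

```text
t: 10.13
ee_pos: [0.5596, -0.3046, 0.2026]
eef_rot: [-1.959, -2.456, 0.0]
wrist_force: [-0.9, -0.0, -1.9]
gripper_width: 0.0096
grip_force: 58.9
```

```bash
python3 - <<'E'
from h import *
rk(-.055,.203);E=np.array([-D[1],D[0]])
for n in('scene','top'):
    im,Wc=cloud(n);hsv=cv2.cvtColor(im,cv2.COLOR_RGB2HSV);m=(hsv[...,0]<16)&(hsv[...,1]>90)&(hsv[...,2]<170)
    r=Wc[...,:2]-O;x=r@D;y=r@E
    m&=(abs(y)<.1)&(x<-.03)&(x>-.08)&(Wc[...,2]>.19)&(Wc[...,2]<.275)
    if m.sum()>5: print(n,m.sum(),'dowel x',np.median(x[m]),'y',y[m].min(),y[m].max(),'z',np.percentile(Wc[m][:,2],[5,50,95]))
    P=blue(Wc,im);r=P[:,:2]-O;k=(r@D<-.045)
    for s in(1,-1):
        q=P[k&(s*(r@E)>0)]; print('ledge z p90/98',np.percentile(q[:,2],[80,90,98]).round(4))
E
```

```text
t 10.13 ee [ 0.5596 -0.3046  0.2026] F [-0.86 -0.01 -1.89] | shift mm [-0.1  0.2 -0.4] rot [-0.  0. -0.]
scene 79 dowel x -0.054080916932421313 y -0.047209817486097906 0.09050534396418715 z [0.21602547 0.22821359 0.23105347]
ledge z p90/98 [0.2076 0.2108 0.2136]Traceback (most recent call last):
  File "<stdin>", line 10, in <module>
    return _quantile_unchecked(
        a, q, axis, out, overwrite_input, method, keepdims, weights)
    return _ureduce(a,
                    func=_quantile_ureduce_func,
    ...<5 lines>...
                    overwrite_input=overwrite_input,
                    method=method)
    r = func(a, **kwargs)
    result = _quantile(arr,
                       quantiles=q,
    ...<2 lines>...
                       out=out,
                       weights=wgt)
    slices_having_nans = np.isnan(arr[-1, ...])
                                  ~~~^^^^^^^^^
IndexError: index -1 is out of bounds for axis 0 with size 0
```

arm_command([
  {"tx": 0,"ty": 0,"tz": 0.3,"rx": 0,"ry": 0,"rz": 0,"fingers": 0},
  {"tx": 0,"ty": 0,"tz": 0,"rx": 0,"ry": 0,"rz": 0,"fingers": 0},
  {"tx": 0,"ty": 0,"tz": 0,"rx": 0,"ry": 0,"rz": 0,"fingers": 0},
])

```text
t: 10.43
ee_pos: [0.5596, -0.3046, 0.2023]
eef_rot: [1.959, 2.456, -0.0]
wrist_force: [0.3, 0.7, -2.8]
gripper_width: 0.0106
grip_force: 58.9
```

arm_command([
  {"tx": 0,"ty": 0,"tz": 0.3,"rx": 0,"ry": 0,"rz": 0,"fingers": 0},
  {"tx": 0,"ty": 0,"tz": 0,"rx": 0,"ry": 0,"rz": 0,"fingers": 0},
  {"tx": 0,"ty": 0,"tz": 0,"rx": 0,"ry": 0,"rz": 0,"fingers": 0},
])

```text
t: 10.68
ee_pos: [0.5596, -0.3046, 0.202]
eef_rot: [1.959, 2.456, -0.0]
wrist_force: [0.9, 0.2, -2.2]
gripper_width: 0.0101
grip_force: 58.9
```

arm_command([
  {"tx": 0,"ty": 0,"tz": 0.4,"rx": 0,"ry": 0,"rz": 0,"fingers": 0},
  {"tx": 0,"ty": 0,"tz": 0,"rx": 0,"ry": 0,"rz": 0,"fingers": 0},
  {"tx": 0,"ty": 0,"tz": 0,"rx": 0,"ry": 0,"rz": 0,"fingers": 0},
])

```text
t: 10.93
ee_pos: [0.5596, -0.3046, 0.2016]
eef_rot: [-1.959, -2.456, 0.0]
wrist_force: [0.2, 0.5, -1.6]
gripper_width: 0.0099
grip_force: 58.9
```

arm_command([
  {"tx": 0,"ty": 0,"tz": 0.4,"rx": 0,"ry": 0,"rz": 0,"fingers": 0},
  {"tx": 0,"ty": 0,"tz": 0,"rx": 0,"ry": 0,"rz": 0,"fingers": 0},
  {"tx": 0,"ty": 0,"tz": 0,"rx": 0,"ry": 0,"rz": 0,"fingers": 0},
])

```text
t: 11.18
ee_pos: [0.5596, -0.3046, 0.2012]
eef_rot: [1.959, 2.456, -0.0]
wrist_force: [-0.0, 0.0, -2.7]
gripper_width: 0.0101
grip_force: 58.9
```

arm_command([
  {"tx": 0,"ty": 0,"tz": 0.4,"rx": 0,"ry": 0,"rz": 0,"fingers": 0},
  {"tx": 0,"ty": 0,"tz": 0,"rx": 0,"ry": 0,"rz": 0,"fingers": 0},
  {"tx": 0,"ty": 0,"tz": 0,"rx": 0,"ry": 0,"rz": 0,"fingers": 0},
])

```text
t: 11.43
ee_pos: [0.5596, -0.3046, 0.2008]
eef_rot: [1.959, 2.456, -0.0]
wrist_force: [-0.4, -0.2, -2.8]
gripper_width: 0.0101
grip_force: 58.9
```

arm_command([
  {"tx": 0,"ty": 0,"tz": 0.4,"rx": 0,"ry": 0,"rz": 0,"fingers": 0},
  {"tx": 0,"ty": 0,"tz": 0,"rx": 0,"ry": 0,"rz": 0,"fingers": 0},
  {"tx": 0,"ty": 0,"tz": 0,"rx": 0,"ry": 0,"rz": 0,"fingers": 0},
])

```text
t: 11.68
ee_pos: [0.5597, -0.3047, 0.2005]
eef_rot: [1.959, 2.456, -0.0]
wrist_force: [0.3, 0.2, -2.4]
gripper_width: 0.0098
grip_force: 58.9
```

arm_command([
  {"tx": 0,"ty": 0,"tz": 0.4,"rx": 0,"ry": 0,"rz": 0,"fingers": 0},
  {"tx": 0,"ty": 0,"tz": 0,"rx": 0,"ry": 0,"rz": 0,"fingers": 0},
  {"tx": 0,"ty": 0,"tz": 0,"rx": 0,"ry": 0,"rz": 0,"fingers": 0},
])

```text
t: 11.93
ee_pos: [0.5597, -0.3047, 0.2004]
eef_rot: [1.959, 2.455, -0.0]
wrist_force: [-0.8, 0.6, 0.5]
gripper_width: 0.0098
grip_force: 59.1
```

arm_command([
  {"tx": 0,"ty": 0,"tz": 0.4,"rx": 0,"ry": 0,"rz": 0,"fingers": 0},
  {"tx": 0,"ty": 0,"tz": 0,"rx": 0,"ry": 0,"rz": 0,"fingers": 0},
  {"tx": 0,"ty": 0,"tz": 0,"rx": 0,"ry": 0,"rz": 0,"fingers": 0},
])

```text
t: 12.18
ee_pos: [0.5597, -0.3047, 0.2003]
eef_rot: [1.959, 2.455, 0.0]
wrist_force: [-1.7, 0.5, 3.7]
gripper_width: 0.0097
grip_force: 59.4
```

Ledge found: contact at TCP z = 0.2005. I'll raise 2.5 mm clear and slide in.

arm_command([
  {"tx": 0,"ty": 0,"tz": -2,"rx": 0,"ry": 0,"rz": 0,"fingers": 0},
  {"tx": 0,"ty": 0,"tz": -1.2,"rx": 0,"ry": 0,"rz": 0,"fingers": 0},
  {"tx": 0,"ty": 0,"tz": 0,"rx": 0,"ry": 0,"rz": 0,"fingers": 0},
  {"tx": 0,"ty": 0,"tz": 0,"rx": 0,"ry": 0,"rz": 0,"fingers": 0},
])

```text
t: 12.52
ee_pos: [0.5595, -0.3046, 0.2022]
eef_rot: [-1.959, -2.455, 0.0]
wrist_force: [0.5, 0.1, -2.6]
gripper_width: 0.0101
grip_force: 58.9
```

arm_command([
  {"tx": 0,"ty": 2,"tz": 0,"rx": 0,"ry": 0,"rz": 0,"fingers": 0},
  {"tx": 0,"ty": 3,"tz": 0,"rx": 0,"ry": 0,"rz": 0,"fingers": 0},
  {"tx": 0,"ty": 3,"tz": 0,"rx": 0,"ry": 0,"rz": 0,"fingers": 0},
  {"tx": 0,"ty": 2,"tz": 0,"rx": 0,"ry": 0,"rz": 0,"fingers": 0},
  {"tx": 0,"ty": 0,"tz": 0,"rx": 0,"ry": 0,"rz": 0,"fingers": 0},
])

```text
t: 12.93
ee_pos: [0.5698, -0.3021, 0.2026]
eef_rot: [-1.959, -2.456, -0.0]
wrist_force: [0.9, 0.6, -2.9]
gripper_width: 0.0102
grip_force: 58.9
```

```bash
python3 -c "
from h import *
rk(-.01,.203)"
```

```text
t 12.93 ee [ 0.5698 -0.3021  0.2026] F [ 0.87  0.56 -2.94] | shift mm [-0.3 34.7 -0.4] rot [-0.    -0.     0.001]
```

Under the guard edge with no contact. Continuing.

arm_command([
  {"tx": 0,"ty": 3,"tz": -0.3,"rx": 0,"ry": 0,"rz": 0,"fingers": 0},
  {"tx": 0,"ty": 3,"tz": 0,"rx": 0,"ry": 0,"rz": 0,"fingers": 0},
  {"tx": 0,"ty": 3,"tz": 0,"rx": 0,"ry": 0,"rz": 0,"fingers": 0},
  {"tx": 0,"ty": 3,"tz": 0,"rx": 0,"ry": 0,"rz": 0,"fingers": 0},
  {"tx": 0,"ty": 3,"tz": 0,"rx": 0,"ry": 0,"rz": 0,"fingers": 0},
])

```text
t: 13.35
ee_pos: [0.5843, -0.299, 0.2031]
eef_rot: [1.959, 2.456, -0.0]
wrist_force: [-0.1, 0.4, -3.2]
gripper_width: 0.0099
grip_force: 58.9
```

arm_command([
  {"tx": 0,"ty": 3,"tz": 0,"rx": 0,"ry": 0,"rz": 0,"fingers": 0},
  {"tx": 0,"ty": 3,"tz": 0,"rx": 0,"ry": 0,"rz": 0,"fingers": 0},
  {"tx": 0,"ty": 3,"tz": 0,"rx": 0,"ry": 0,"rz": 0,"fingers": 0},
  {"tx": 0,"ty": 3,"tz": 0,"rx": 0,"ry": 0,"rz": 0,"fingers": 0},
  {"tx": 0,"ty": 2,"tz": 0,"rx": 0,"ry": 0,"rz": 0,"fingers": 0},
])

```text
t: 13.77
ee_pos: [0.598, -0.2958, 0.203]
eef_rot: [1.959, 2.456, -0.0]
wrist_force: [0.4, 0.0, -2.5]
gripper_width: 0.0098
grip_force: 58.9
```

arm_command([
  {"tx": 0,"ty": 1,"tz": 0,"rx": 0,"ry": 0,"rz": 0,"fingers": 0},
  {"tx": 0,"ty": 0,"tz": 0,"rx": 0,"ry": 0,"rz": 0,"fingers": 0},
  {"tx": 0,"ty": 0,"tz": 0,"rx": 0,"ry": 0,"rz": 0,"fingers": 0},
])

```text
t: 14.02
ee_pos: [0.5986, -0.2957, 0.2031]
eef_rot: [-1.959, -2.456, 0.0]
wrist_force: [-1.3, -0.6, -3.0]
gripper_width: 0.0102
grip_force: 58.9
```

```bash
python3 -c "
from h import *
rk(0,.203)"
```

```text
t 14.02 ee [ 0.5986 -0.2957  0.2031] F [-1.33 -0.56 -3.02] | shift mm [-0.1 15.2  0.1] rot [-0.  0. -0.]
```

arm_command([
  {"tx": 0,"ty": 2.5,"tz": 0,"rx": 0,"ry": 0,"rz": 0,"fingers": 0},
  {"tx": 0,"ty": 2.5,"tz": 0,"rx": 0,"ry": 0,"rz": 0,"fingers": 0},
  {"tx": 0,"ty": 2.5,"tz": 0,"rx": 0,"ry": 0,"rz": 0,"fingers": 0},
  {"tx": 0,"ty": 2.5,"tz": 0,"rx": 0,"ry": 0,"rz": 0,"fingers": 0},
  {"tx": 0,"ty": 1,"tz": 0,"rx": 0,"ry": 0,"rz": 0,"fingers": 0},
])

```text
t: 14.43
ee_pos: [0.6097, -0.2931, 0.203]
eef_rot: [1.959, 2.456, 0.0]
wrist_force: [-0.3, 0.5, -3.1]
gripper_width: 0.01
grip_force: 58.9
```

arm_command([
  {"tx": 0,"ty": 0.5,"tz": 0,"rx": 0,"ry": 0,"rz": 0,"fingers": 0},
  {"tx": 0,"ty": 0.5,"tz": 0,"rx": 0,"ry": 0,"rz": 0,"fingers": 0},
  {"tx": 0,"ty": 0,"tz": 0,"rx": 0,"ry": 0,"rz": 0,"fingers": 0},
  {"tx": 0,"ty": 0,"tz": 0,"rx": 0,"ry": 0,"rz": 0,"fingers": 0},
])

```text
t: 14.77
ee_pos: [0.6103, -0.2931, 0.2031]
eef_rot: [1.959, 2.456, -0.0]
wrist_force: [0.2, 0.2, -2.0]
gripper_width: 0.0099
grip_force: 58.9
```

```bash
python3 -c "
from h import *
rk(0,.203)"
```

```text
t 14.77 ee [ 0.6103 -0.2931  0.2031] F [ 0.15  0.16 -1.99] | shift mm [-0.1  3.3  0.1] rot [-0.  0. -0.]
```

Now feeling for the back wall in small steps.

arm_command([
  {"tx": 0,"ty": 0.6,"tz": 0,"rx": 0,"ry": 0,"rz": 0,"fingers": 0},
  {"tx": 0,"ty": 0.6,"tz": 0,"rx": 0,"ry": 0,"rz": 0,"fingers": 0},
  {"tx": 0,"ty": 0,"tz": 0,"rx": 0,"ry": 0,"rz": 0,"fingers": 0},
  {"tx": 0,"ty": 0,"tz": 0,"rx": 0,"ry": 0,"rz": 0,"fingers": 0},
])

```text
t: 15.1
ee_pos: [0.6115, -0.2928, 0.2031]
eef_rot: [1.959, 2.456, -0.0]
wrist_force: [0.2, -0.0, -2.0]
gripper_width: 0.0101
grip_force: 58.9
```

arm_command([
  {"tx": 0,"ty": 0.6,"tz": 0,"rx": 0,"ry": 0,"rz": 0,"fingers": 0},
  {"tx": 0,"ty": 0,"tz": 0,"rx": 0,"ry": 0,"rz": 0,"fingers": 0},
  {"tx": 0,"ty": 0,"tz": 0,"rx": 0,"ry": 0,"rz": 0,"fingers": 0},
])

```text
t: 15.35
ee_pos: [0.6121, -0.2927, 0.2031]
eef_rot: [1.959, 2.456, -0.0]
wrist_force: [-0.1, -0.1, -2.8]
gripper_width: 0.0104
grip_force: 58.9
```

arm_command([
  {"tx": 0,"ty": 0.6,"tz": 0,"rx": 0,"ry": 0,"rz": 0,"fingers": 0},
  {"tx": 0,"ty": 0,"tz": 0,"rx": 0,"ry": 0,"rz": 0,"fingers": 0},
  {"tx": 0,"ty": 0,"tz": 0,"rx": 0,"ry": 0,"rz": 0,"fingers": 0},
])

```text
t: 15.6
ee_pos: [0.6127, -0.2925, 0.2031]
eef_rot: [1.959, 2.456, -0.0]
wrist_force: [0.3, 0.1, -2.9]
gripper_width: 0.0101
grip_force: 58.9
```

arm_command([
  {"tx": 0,"ty": 0.6,"tz": 0,"rx": 0,"ry": 0,"rz": 0,"fingers": 0},
  {"tx": 0,"ty": 0,"tz": 0,"rx": 0,"ry": 0,"rz": 0,"fingers": 0},
  {"tx": 0,"ty": 0,"tz": 0,"rx": 0,"ry": 0,"rz": 0,"fingers": 0},
])

```text
t: 15.85
ee_pos: [0.6133, -0.2924, 0.2031]
eef_rot: [1.959, 2.456, -0.0]
wrist_force: [0.4, -1.2, -2.2]
gripper_width: 0.0102
grip_force: 58.9
```

arm_command([
  {"tx": 0,"ty": 0.6,"tz": 0,"rx": 0,"ry": 0,"rz": 0,"fingers": 0},
  {"tx": 0,"ty": 0,"tz": 0,"rx": 0,"ry": 0,"rz": 0,"fingers": 0},
  {"tx": 0,"ty": 0,"tz": 0,"rx": 0,"ry": 0,"rz": 0,"fingers": 0},
])

```text
t: 16.1
ee_pos: [0.6139, -0.2923, 0.2031]
eef_rot: [1.959, 2.456, -0.0]
wrist_force: [1.0, 0.4, -1.6]
gripper_width: 0.01
grip_force: 58.9
```

arm_command([
  {"tx": 0,"ty": 0.4,"tz": 0,"rx": 0,"ry": 0,"rz": 0,"fingers": 0},
  {"tx": 0,"ty": 0,"tz": 0,"rx": 0,"ry": 0,"rz": 0,"fingers": 0},
  {"tx": 0,"ty": 0,"tz": 0,"rx": 0,"ry": 0,"rz": 0,"fingers": 0},
])

```text
t: 16.35
ee_pos: [0.6142, -0.2922, 0.2031]
eef_rot: [1.959, 2.456, -0.0]
wrist_force: [-0.1, -0.4, -2.0]
gripper_width: 0.0098
grip_force: 58.9
```

arm_command([
  {"tx": 0,"ty": 0.4,"tz": 0,"rx": 0,"ry": 0,"rz": 0,"fingers": 0},
  {"tx": 0,"ty": 0,"tz": 0,"rx": 0,"ry": 0,"rz": 0,"fingers": 0},
  {"tx": 0,"ty": 0,"tz": 0,"rx": 0,"ry": 0,"rz": 0,"fingers": 0},
])

```text
t: 16.6
ee_pos: [0.6144, -0.2922, 0.2031]
eef_rot: [-1.959, -2.455, 0.001]
wrist_force: [-1.8, -0.0, -2.5]
gripper_width: 0.01
grip_force: 58.9
```

arm_command([
  {"tx": 0,"ty": 0.4,"tz": 0,"rx": 0,"ry": 0,"rz": 0,"fingers": 0},
  {"tx": 0,"ty": 0,"tz": 0,"rx": 0,"ry": 0,"rz": 0,"fingers": 0},
  {"tx": 0,"ty": 0,"tz": 0,"rx": 0,"ry": 0,"rz": 0,"fingers": 0},
])

```text
t: 16.85
ee_pos: [0.6145, -0.2922, 0.2031]
eef_rot: [-1.959, -2.455, 0.001]
wrist_force: [-6.3, -0.3, -1.3]
gripper_width: 0.0097
grip_force: 58.9
```

arm_command([
  {"tx": 0,"ty": 0.4,"tz": 0,"rx": 0,"ry": 0,"rz": 0,"fingers": 0},
  {"tx": 0,"ty": 0,"tz": 0,"rx": 0,"ry": 0,"rz": 0,"fingers": 0},
  {"tx": 0,"ty": 0,"tz": 0,"rx": 0,"ry": 0,"rz": 0,"fingers": 0},
])

```text
t: 17.1
ee_pos: [0.6145, -0.2922, 0.2031]
eef_rot: [-1.959, -2.454, 0.002]
wrist_force: [-6.5, -0.0, -1.4]
gripper_width: 0.0102
grip_force: 59.1
```

Back wall found at rack x = +2 mm for the dowel centre. Backing off 2.8 mm and letting down.

arm_command([
  {"tx": 0,"ty": -1.4,"tz": 0,"rx": 0,"ry": 0,"rz": 0,"fingers": 0},
  {"tx": 0,"ty": -1.4,"tz": 0,"rx": 0,"ry": 0,"rz": 0,"fingers": 0},
  {"tx": 0,"ty": 0,"tz": 0,"rx": 0,"ry": 0,"rz": 0,"fingers": 0},
  {"tx": 0,"ty": 0,"tz": 0,"rx": 0,"ry": 0,"rz": 0,"fingers": 0},
])

```text
t: 17.43
ee_pos: [0.6129, -0.2924, 0.2032]
eef_rot: [1.959, 2.456, 0.001]
wrist_force: [0.4, 0.9, -2.8]
gripper_width: 0.0097
grip_force: 58.9
```

arm_command([
  {"tx": 0,"ty": 0,"tz": 1,"rx": 0,"ry": 0,"rz": 0,"fingers": 0},
  {"tx": 0,"ty": 0,"tz": 1,"rx": 0,"ry": 0,"rz": 0,"fingers": 0},
  {"tx": 0,"ty": 0,"tz": 1,"rx": 0,"ry": 0,"rz": 0,"fingers": 0},
  {"tx": 0,"ty": 0,"tz": 0,"rx": 0,"ry": 0,"rz": 0,"fingers": 0},
  {"tx": 0,"ty": 0,"tz": 0,"rx": 0,"ry": 0,"rz": 0,"fingers": 0},
])

```text
t: 17.85
ee_pos: [0.6126, -0.2925, 0.1999]
eef_rot: [-1.959, -2.456, 0.0]
wrist_force: [-0.5, -0.2, -3.0]
gripper_width: 0.0103
grip_force: 58.9
```

```bash
python3 -c "
from h import *
rk(0,.1855)"
```

```text
t 17.85 ee [ 0.6126 -0.2925  0.1999] F [-0.47 -0.23 -3.  ] | shift mm [-0.2  0.8 14.4] rot [-0. -0.  0.]
```

arm_command([
  {"tx": 0,"ty": 0,"tz": 1,"rx": 0,"ry": 0,"rz": 0,"fingers": 0},
  {"tx": 0,"ty": 0,"tz": 1,"rx": 0,"ry": 0,"rz": 0,"fingers": 0},
  {"tx": 0,"ty": 0,"tz": 1,"rx": 0,"ry": 0,"rz": 0,"fingers": 0},
  {"tx": 0,"ty": 0,"tz": 0,"rx": 0,"ry": 0,"rz": 0,"fingers": 0},
])

```text
t: 18.18
ee_pos: [0.6126, -0.2925, 0.1967]
eef_rot: [-1.959, -2.455, 0.0]
wrist_force: [0.0, -0.4, -1.9]
gripper_width: 0.01
grip_force: 58.9
```

arm_command([
  {"tx": 0,"ty": 0,"tz": 1,"rx": 0,"ry": 0,"rz": 0,"fingers": 0},
  {"tx": 0,"ty": 0,"tz": 1,"rx": 0,"ry": 0,"rz": 0,"fingers": 0},
  {"tx": 0,"ty": 0,"tz": 1,"rx": 0,"ry": 0,"rz": 0,"fingers": 0},
  {"tx": 0,"ty": 0,"tz": 1,"rx": 0,"ry": 0,"rz": 0,"fingers": 0},
  {"tx": 0,"ty": 0,"tz": 0,"rx": 0,"ry": 0,"rz": 0,"fingers": 0},
])

```text
t: 18.6
ee_pos: [0.6126, -0.2925, 0.1928]
eef_rot: [-1.959, -2.455, 0.0]
wrist_force: [-0.1, 0.1, -2.2]
gripper_width: 0.0101
grip_force: 58.9
```

arm_command([
  {"tx": 0,"ty": 0,"tz": 1,"rx": 0,"ry": 0,"rz": 0,"fingers": 0},
  {"tx": 0,"ty": 0,"tz": 1,"rx": 0,"ry": 0,"rz": 0,"fingers": 0},
  {"tx": 0,"ty": 0,"tz": 1,"rx": 0,"ry": 0,"rz": 0,"fingers": 0},
  {"tx": 0,"ty": 0,"tz": 0,"rx": 0,"ry": 0,"rz": 0,"fingers": 0},
  {"tx": 0,"ty": 0,"tz": 0,"rx": 0,"ry": 0,"rz": 0,"fingers": 0},
])

```text
t: 19.02
ee_pos: [0.6126, -0.2925, 0.19]
eef_rot: [-1.959, -2.456, 0.0]
wrist_force: [-0.9, 0.0, -2.3]
gripper_width: 0.01
grip_force: 58.9
```

arm_command([
  {"tx": 0,"ty": 0,"tz": 1,"rx": 0,"ry": 0,"rz": 0,"fingers": 0},
  {"tx": 0,"ty": 0,"tz": 1,"rx": 0,"ry": 0,"rz": 0,"fingers": 0},
  {"tx": 0,"ty": 0,"tz": 1,"rx": 0,"ry": 0,"rz": 0,"fingers": 0},
  {"tx": 0,"ty": 0,"tz": 0,"rx": 0,"ry": 0,"rz": 0,"fingers": 0},
  {"tx": 0,"ty": 0,"tz": 0,"rx": 0,"ry": 0,"rz": 0,"fingers": 0},
])

```text
t: 19.43
ee_pos: [0.6126, -0.2925, 0.1869]
eef_rot: [-1.959, -2.456, 0.0]
wrist_force: [0.7, -0.2, -1.6]
gripper_width: 0.0096
grip_force: 58.9
```

arm_command([
  {"tx": 0,"ty": 0,"tz": 0.5,"rx": 0,"ry": 0,"rz": 0,"fingers": 0},
  {"tx": 0,"ty": 0,"tz": 0,"rx": 0,"ry": 0,"rz": 0,"fingers": 0},
  {"tx": 0,"ty": 0,"tz": 0,"rx": 0,"ry": 0,"rz": 0,"fingers": 0},
])

```text
t: 19.68
ee_pos: [0.6127, -0.2926, 0.1866]
eef_rot: [1.959, 2.456, -0.0]
wrist_force: [0.4, -0.2, -1.7]
gripper_width: 0.0101
grip_force: 58.9
```

arm_command([
  {"tx": 0,"ty": 0,"tz": 0.4,"rx": 0,"ry": 0,"rz": 0,"fingers": 0},
  {"tx": 0,"ty": 0,"tz": 0,"rx": 0,"ry": 0,"rz": 0,"fingers": 0},
  {"tx": 0,"ty": 0,"tz": 0,"rx": 0,"ry": 0,"rz": 0,"fingers": 0},
])

```text
t: 19.93
ee_pos: [0.6126, -0.2926, 0.1862]
eef_rot: [1.959, 2.456, -0.0]
wrist_force: [0.4, -0.6, -2.2]
gripper_width: 0.0101
grip_force: 58.9
```

arm_command([
  {"tx": 0,"ty": 0,"tz": 0.4,"rx": 0,"ry": 0,"rz": 0,"fingers": 0},
  {"tx": 0,"ty": 0,"tz": 0,"rx": 0,"ry": 0,"rz": 0,"fingers": 0},
  {"tx": 0,"ty": 0,"tz": 0,"rx": 0,"ry": 0,"rz": 0,"fingers": 0},
])

```text
t: 20.18
ee_pos: [0.6126, -0.2926, 0.1859]
eef_rot: [1.959, 2.456, -0.0]
wrist_force: [-0.3, -1.0, -1.8]
gripper_width: 0.01
grip_force: 59.0
```

arm_command([
  {"tx": 0,"ty": 0,"tz": 0.3,"rx": 0,"ry": 0,"rz": 0,"fingers": 0},
  {"tx": 0,"ty": 0,"tz": 0,"rx": 0,"ry": 0,"rz": 0,"fingers": 0},
  {"tx": 0,"ty": 0,"tz": 0,"rx": 0,"ry": 0,"rz": 0,"fingers": 0},
])

```text
t: 20.43
ee_pos: [0.6127, -0.2926, 0.1859]
eef_rot: [1.959, 2.455, -0.0]
wrist_force: [-1.3, 0.3, -0.2]
gripper_width: 0.0098
grip_force: 59.0
```

Seated, with the hooks bearing it. Releasing gently.

arm_command([
  {"tx": 0,"ty": 0,"tz": 0,"rx": 0,"ry": 0,"rz": 0,"fingers": 0},
  {"tx": 0,"ty": 0,"tz": 0,"rx": 0,"ry": 0,"rz": 0,"fingers": 0},
  {"tx": 0,"ty": 0,"tz": 0,"rx": 0,"ry": 0,"rz": 0,"fingers": 0.15},
  {"tx": 0,"ty": 0,"tz": 0,"rx": 0,"ry": 0,"rz": 0,"fingers": 0.3},
  {"tx": 0,"ty": 0,"tz": 0,"rx": 0,"ry": 0,"rz": 0,"fingers": 0.5},
], newtons=20)

```text
t: 20.85
ee_pos: [0.6128, -0.2925, 0.1855]
eef_rot: [1.959, 2.456, 0.0]
wrist_force: [0.7, 0.7, -0.1]
gripper_width: 0.0359
grip_force: 0.0
```

arm_command([
  {"tx": 0,"ty": 0,"tz": 0,"rx": 0,"ry": 0,"rz": 0,"fingers": 0.5},
  {"tx": 0,"ty": 0,"tz": 0,"rx": 0,"ry": 0,"rz": 0,"fingers": 0.5},
  {"tx": 0,"ty": 0,"tz": 0,"rx": 0,"ry": 0,"rz": 0,"fingers": 0.5},
  {"tx": 0,"ty": 0,"tz": 0,"rx": 0,"ry": 0,"rz": 0,"fingers": 0.5},
  {"tx": 0,"ty": 0,"tz": 0,"rx": 0,"ry": 0,"rz": 0,"fingers": 0.5},
])

```text
t: 21.27
ee_pos: [0.6127, -0.2925, 0.1855]
eef_rot: [1.959, 2.456, -0.0]
wrist_force: [0.1, -0.4, 0.3]
gripper_width: 0.043
grip_force: 0.0
```

Released. Rising straight up, then looking.

arm_command([
  {"tx": 0,"ty": 0,"tz": -5,"rx": 0,"ry": 0,"rz": 0,"fingers": 0.5},
  {"tx": 0,"ty": 0,"tz": -10,"rx": 0,"ry": 0,"rz": 0,"fingers": 0.5},
  {"tx": 0,"ty": 0,"tz": -15,"rx": 0,"ry": 0,"rz": 0,"fingers": 0.5},
  {"tx": 0,"ty": 0,"tz": -20,"rx": 0,"ry": 0,"rz": 0,"fingers": 0.5},
  {"tx": 0,"ty": 0,"tz": -20,"rx": 0,"ry": 0,"rz": 0,"fingers": 0.5},
])

```text
t: 21.68
ee_pos: [0.6125, -0.2925, 0.2572]
eef_rot: [1.959, 2.456, 0.0]
wrist_force: [0.2, 0.2, 0.5]
gripper_width: 0.0427
grip_force: 0.0
```

arm_command([
  {"tx": 0,"ty": 0,"tz": -25,"rx": 0,"ry": 0,"rz": 0,"fingers": 0.5},
  {"tx": 0,"ty": -20,"tz": -20,"rx": 0,"ry": 0,"rz": 0,"fingers": 0.5},
  {"tx": 0,"ty": -30,"tz": 0,"rx": 0,"ry": 0,"rz": 0,"fingers": 0.5},
  {"tx": 0,"ty": -30,"tz": 0,"rx": 0,"ry": 0,"rz": 0,"fingers": 0.5},
  {"tx": 0,"ty": -20,"tz": 0,"rx": 0,"ry": 0,"rz": 0,"fingers": 0.5},
])

```text
t: 22.1
ee_pos: [0.5134, -0.3153, 0.3026]
eef_rot: [1.958, 2.453, -0.001]
wrist_force: [0.5, -0.4, 0.2]
gripper_width: 0.043
grip_force: 0.0
```

arm_command([
  {"tx": 0,"ty": 0,"tz": 0,"rx": 0,"ry": 0,"rz": 0,"fingers": 0.5},
  {"tx": 0,"ty": 0,"tz": 0,"rx": 0,"ry": 0,"rz": 0,"fingers": 0.5},
  {"tx": 0,"ty": 0,"tz": 0,"rx": 0,"ry": 0,"rz": 0,"fingers": 0.5},
  {"tx": 0,"ty": 0,"tz": 0,"rx": 0,"ry": 0,"rz": 0,"fingers": 0.5},
  {"tx": 0,"ty": 0,"tz": 0,"rx": 0,"ry": 0,"rz": 0,"fingers": 0.5},
])

```text
t: 22.52
ee_pos: [0.5159, -0.3144, 0.3003]
eef_rot: [-1.958, -2.457, -0.0]
wrist_force: [0.2, 0.2, 0.0]
gripper_width: 0.0427
grip_force: 0.0
```

```bash
python3 - <<'E'
from h import *
o=env.get_obs();print(o['ee_pos'],o['t'])
a,_=cloud('scene');w,_=cloud('wrist')
save('end.png',np.hstack([cv2.resize(a[100:310,300:500],(400,420)),cv2.resize(w,(400,420))]))
E
```

```text
[ 0.51590167 -0.3143822   0.3002563 ] 22.5167
```

View pics/end.png

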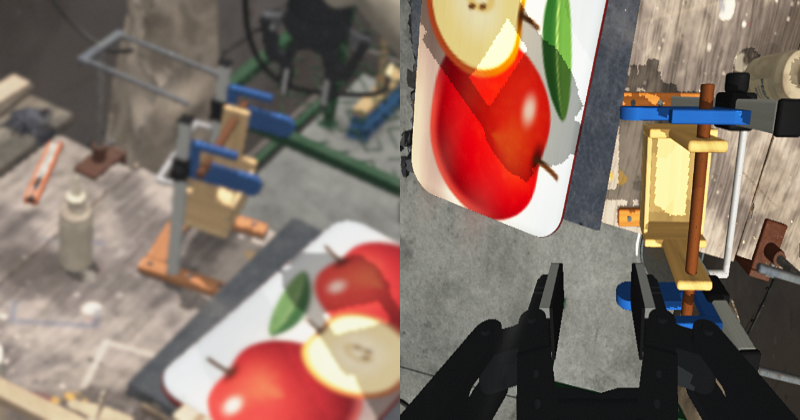

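The tote hangs from both hooks at (220,170) in the left half, and the dowel crosses both hooks at (705,115) and (690,300) in the right half. The gripper is clear of it. I'll let any swing die down, then hand in.

arm_command([
  {"tx": 0,"ty": -20,"tz": -10,"rx": 0,"ry": 0,"rz": 0,"fingers": 0.5},
  {"tx": 0,"ty": 0,"tz": 0,"rx": 0,"ry": 0,"rz": 0,"fingers": 0.5},
  {"tx": 0,"ty": 0,"tz": 0,"rx": 0,"ry": 0,"rz": 0,"fingers": 0.5},
  {"tx": 0,"ty": 0,"tz": 0,"rx": 0,"ry": 0,"rz": 0,"fingers": 0.5},
  {"tx": 0,"ty": 0,"tz": 0,"rx": 0,"ry": 0,"rz": 0,"fingers": 0.5},
])

```text
t: 23.03
ee_pos: [0.4961, -0.3189, 0.3099]
eef_rot: [-1.958, -2.456, -0.0]
wrist_force: [0.3, 0.4, -0.2]
gripper_width: 0.0427
grip_force: 0.0
```

```bash
python3 - <<'E'
from h import *
p=[]
for i in range(30):
    im,_=grab_frame('top'); p.append(im[200:300,430:545].astype(int))
    if i: d=abs(p[-1]-p[-2]).max(2); print((d>40).sum(),end=' ')
print(env.get_obs()['t'])
E
```

```text
0 0 0 0 0 0 0 0 0 0 0 0 0 0 0 0 0 0 0 0 0 0 0 0 0 0 0 0 0 24.5333
```

```bash
python3 -c "
from bench import env
print(env.sign_off())"
```

```text
the job is handed in; nothing more can be done
None
```

The tote is hanging still from both blue hooks with the gripper clear, and I handed the job in at about 24.5 s; the sign-off gave no verdict, and the highest press on the hooks I measured was about 6.5 N.

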